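Click the swivel vise round to its third step

TASK

Turn the bench vise (the one with the two jaws that hold the engine cylinder) on its swivel base until its handle stands three clicks anticlockwise, seen from above, past the long zero mark on the base: that is 90 degrees from the mark. Let it settle in that click and let go. Do not disturb the round parts stand, which has the same kind of handle.

Things in the scene. Friction and masses are not known exactly. Their poses are not given: they have to be found in the camera images.
- vise (a joint): Angle of the vise head on its base, rad, positive anticlockwise from above; 0: handle arm over the long zero mark. Clicks every 30 degrees (0.524 rad) and pulls itself into the nearest click when let go. Passing a click takes about 6 N at the handle. End stops at -1.4 and 2.9. Starts in or near the click at -60, -30 or 0 degrees; wanted is the third past zero, 1.571.
- vise_handle (a point): Centre of the vise's handle grip, 126.5 mm above the bench: upright black round grip, 24 mm in diameter, 45 mm tall, spinning freely on a post at the end of a flat arm, 100 mm from the swivel axis. The rest of the vise lies below 106 mm: blue body and two jaws 76 mm wide within 65 mm of the axis, finned engine cylinder between them, clamp screw with thin T-bar 72 mm high.
- vise_base: Fixed dark iron base ring, 176 mm in diameter, 12 mm high, with bolted ears; origin on the swivel axis at bench height. The zero mark, a long white bar (50 by 9 mm), points along its own -x from the axis; short white marks (13 mm) stand every 30 degrees from -60 to +150 degrees, one per click. Pawl housing, 32 mm high, on its +x side.
- stand_handle (a point): Bystander, leave it alone: centre of the handle grip (same grip, same height, 100 mm from its axis) of the round parts stand, a second swivel base with a flat round plate carrying a flywheel, no jaws and no marks. It turns stiffly, without clicks.
There are look-alikes about, which are no part of the job. What is shaped like the vise_base but pink or red is not meant.

How it is judged:
At the end, for the whole second after the job is handed in: The vise head is at rest in the third click past the zero mark: its joint within 0.18 rad (10 degrees) of 1.571 (value of joint vise between 1.391 and 1.751 rad and velocity of joint vise between -0.1 and 0.1 rad/s); the robot touches nothing.
It fails at once if the round parts stand's handle is moved more than 15 mm (distance of stand_handle from where it was at the start of the episode above 0.015 m).
It also fails if it takes over 40 s, if anything falls off the work surface, if the arm or the gripper's body presses on something with over 40 N, if the wrist force passes 120 N, or if a joint passes its speed limit or range.

ROBOT

A 7-joint arm with a two-finger parallel gripper is mounted at the origin on the work surface. World frame = base frame: x ahead of the robot, y to its left, z up, the work surface at z = 0. Lengths are in m, angles in rad, forces in N, time in s.
With the tool pointing down it reaches from about 0.35 to 0.9 m from the base axis. Payload 8.1 kg.
Tool frame: the origin (TCP) lies on the centre line of the jaws, within the pads' length; the fingertips stand 8 mm ahead of it and the grasp point (between the pads) lies 11 mm behind it; z points along the fingers, y is the line along which they close (so a half turn about z gives the same grasp; the last joint's range is limited). The gripper opens to 85 mm and grips with 20 to 120 N. Pads are 22 mm wide; open, the fingers measure 114 mm over their backs; the gripper's body (76 mm by 85 mm) begins 54 mm behind the grasp point. The pads swing forward as they close: fully open they stand 13 mm farther back than shut.
Start: joints at [1.24, 0.434, 0.025, 1.573, -0.012, 1.134, -0.075], TCP at [0.141, -0.609, 0.239] pointing down, gripper open.
Joint ranges: [-2.62, 2.62], [-0.44, 2.09], [-1.27, 1.32], [0.08, 2.57], [-1.32, 4.46], [0.12, 2], [-2.74, 2.74]. Speed limits (rad/s): [2.22, 2.22, 3.01, 3.01, 3.14, 3.14, 3.14].

INTERFACE

Orientations are given as a unit quaternion [x, y, z, w].
In Python, from rig import arm gives the robot as it stands.
- The arm moves only by the tool apply_moves, never from a script. Its argument "targets" is a list that holds one entry, the list of rows, each a list of 7 numbers: the closure, from -1 (fully open) to 1 (shut), then the shift along the world's x, y, z in m, then the turn, a rotation vector about the world's x, y, z in degrees. A call has 1 to 5 rows; each row shifts and turns the commanded pose from where the row before left it; what a row does not reach is not made up. A row lasts 1/8 s, in which the tool goes at most 62.5 mm and 10.7 degrees, less where a joint would pass 70% of its speed; a pose out of reach is approached as far as the arm can. A call with a gripper value outside its range is refused whole. The fingers move at their own pace and stop on an object; "force" is the grip in N (left out, the last holds). Time passes only in rows, so rows that do not move let the fingers close. It gives the time, the measured TCP pose, the force, the opening and the grip force at its end, in the units of the state.
- arm.sense(): the state, without advancing time (a new reading comes with each control period).
- arm.snapshot(name): name is "side" or "top" or "wrist"; returns (picture, depth): 384x512x3 uint8, red, green, blue; 384x512 float32, m along the optical axis (not along the pixel's ray), 0 where there is no reading.
- arm.camera_info(name): a dict with "vfov" (degrees; the focal length in pixels is half the picture's height over the tangent of half this angle, whatever the lens; pixels are square), "cx", "cy" (the principal point, pixels), "rvec" (rotation vector, rad) and "tvec" (3), from world to camera coordinates, as OpenCV has them; the wrist camera has in their place "T_tool_cam" (4x4, takes a point from camera to tool coordinates, whose origin is the TCP and whose axes are the flange's). Camera axes: x right, y down, z forward; pixel columns grow to the right and rows downward; lengths in m; the calibration is good to about 2 mm. The wrist camera is an equidistant fisheye: a pixel r from the principal point sees the ray r / f radians off the axis. A picture is of the moment at which its call begins: read the wrist's pose just before it. camera_info takes no time and is no camera call.
- arm.close_job(): hands the job in; it is judged then, once.
Trained networks look in the newest picture that a camera, given by its name, has taken for a name from the list of things; names that differ only in an ending like _2 or _b are one class to them, and where a whole thing is asked for, a point or a joint stands for the part that bears it (a point fixed in the world has none). Each returns a list of dicts, best first, with "confidence" (0 to 1); they miss things now and then, are a little off and sometimes report something else, mostly with a low value. They report only what shows in the picture. A call takes as long as a camera call. They do not tell look-alikes from the thing itself.
- arm.regions_of(camera, thing): "pixels" (384x512 bool, what is visible of it) and "rect" ([left, top, width, height] in pixels, round what is visible of it).
The state is a dict: "t": time; "joint_positions": joint angles; "qvel": joint speeds; "joint_torque": joint torques, N m; "tool_pos": TCP position; "tool_rot": TCP orientation; "ft_force": force on the tool from outside, world axes, zero at the start; "ft_torque": the same for the moment, N m; "opening": finger opening in m; "finger_force": force on a finger pad.
Only numpy, scipy, OpenCV 4.12 (cv2) and the standard library are available. Lean on these libraries where they do the work, as an engineer would, in place of code of your own. Each camera call takes 0.05 s, during which the arm holds its last target. There are 200 camera calls.

## Working session

There is one attempt and no reset: what is moved stays moved. The work goes in short steps, Python scripts to look and compute and a tool call to move; the robot and the scene stay as the last step left them, time stands still between calls to the robot, and variables do not carry over. Pictures are saved under pics/ and viewed, at most 10 in all, crops included, and the job is handed in when it is done.

Besides the shell and the picture viewer there is one more tool, called after "Call:" by a JSON object that holds its "op" and its "data". apply_moves: Moves the arm, as the interface text tells. Its arguments: {"type":"object","properties":{"targets":{"type":"array"},"force":{"type":"number"}},"required":["targets"]}

```bash
mkdir -p pics; cat > h.py <<'E'
import numpy as np,cv2
from rig import arm
def pix2w(name,u,v,d):
    c=arm.camera_info(name);f=192/np.tan(np.radians(c["vfov"])/2)
    R=cv2.Rodrigues(np.array(c["rvec"],float))[0];p=np.array([(u-c["cx"])/f*d,(v-c["cy"])/f*d,d])
    return R.T@(p-np.array(c["tvec"]).ravel())
def onplane(name,u,v,z):
    a=pix2w(name,u,v,.1);b=pix2w(name,u,v,1.);return a+(b-a)*(z-a[2])/(b[2]-a[2])
E
python3 - <<'E'
from h import *
im={}
for n in("top","side"):
    p,d=arm.snapshot(n);np.savez(f"{n}.npz",p=p,d=d);im[n]=p
    cv2.imwrite(f"pics/{n}.png",p[:,:,::-1])
    for th in("vise_handle","vise_base","stand_handle"):
        for r in arm.regions_of(n,th):
            m=r["pixels"];v,u=np.nonzero(m);print(n,th,round(r["confidence"],2),r["rect"],u.mean().round(1),v.mean().round(1),pix2w(n,u.mean(),v.mean(),np.median(d[m])).round(3))
print(arm.sense())
E
```

```text
top vise_handle 0.77 [211.1, 141.5, 50.4, 52.0] 234.3 166.9 [0.519 0.177 0.08 ]
top vise_handle 0.66 [186.1, 225.3, 55.5, 58.7] 210.9 252.3 [0.26  0.216 0.078]
top vise_base 0.83 [203.2, 136.9, 72.0, 64.7] 236.6 167.0 [0.532 0.173 0.035]
top vise_base 0.73 [175.5, 214.8, 69.9, 70.0] 211.1 250.9 [0.267 0.221 0.03 ]
top vise_base 0.65 [106.5, 150.3, 64.8, 67.1] 137.5 185.3 [0.442 0.47  0.037]
top stand_handle 0.58 [340.4, 163.4, 41.7, 54.6] 360.0 183.8 [ 0.508 -0.202  0.068]
side vise_handle 0.95 [260.2, 232.5, 75.0, 62.1] 293.8 263.1 [0.253 0.244 0.064]
side vise_handle 0.7 [143.3, 284.6, 82.0, 79.4] 182.7 328.1 [0.428 0.493 0.066]
side vise_handle 0.65 [165.8, 211.7, 59.6, 51.7] 193.3 236.6 [0.519 0.199 0.062]
side vise_base 0.9 [245.0, 232.6, 89.6, 73.8] 290.1 270.5 [0.259 0.254 0.049]
side vise_base 0.87 [155.1, 209.7, 77.7, 67.4] 192.8 243.3 [0.519 0.208 0.047]
side vise_base 0.58 [121.7, 283.1, 108.1, 100.9] 179.8 337.2 [0.431 0.504 0.05 ]
side stand_handle 0.82 [219.8, 146.1, 49.8, 45.8] 240.8 173.3 [ 0.5   -0.184  0.056]
{'t': 0.4, 'joint_positions': array([ 1.24037984,  0.43461643,  0.02497355,  1.57330829, -0.01161229,
        1.13400625, -0.07513693]), 'qvel': array([ 8.04888529e-04, -1.08076801e-03,  2.19030705e-04, -1.50529496e-03,
       -4.93905925e-04,  2.55422894e-05,  2.72693895e-04]), 'joint_torque': array([-2.02541814e-03, -6.69582796e+01,  1.02218237e+00, -3.16165745e+01,
        1.53824373e-02,  5.14233208e-03, -4.39977646e-05]), 'tool_pos': array([ 0.14113224, -0.60880285,  0.23920819]), 'tool_rot': array([ 9.93525382e-01,  1.13610329e-01, -1.49530846e-05, -9.55917964e-05]), 'ft_force': array([-0.18193389, -0.35089689, -0.10954176]), 'ft_torque': array([ 0.0685303 ,  0.00379474, -0.04868093]), 'finger_force': 0.0, 'opening': 0.08552685560212425}
```

View pics/top.png

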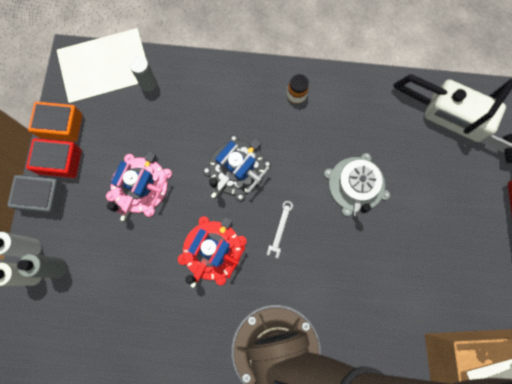

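View pics/side.png

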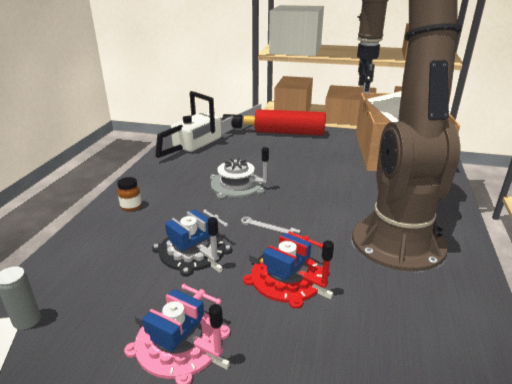

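The top view shows three vises and one stand: a dark-ringed vise at (237,167), a red one at (211,251), a pink one at (138,185), and the parts stand at (360,183) with its grip at about (365,208). By the description the target is the dark iron one at (237,167). I'll check it in one close crop and measure.

```bash
python3 - <<'E'
from h import *
t=np.load("top.npz");s=np.load("side.npz")
a=cv2.resize(t["p"][127:212,195:285],None,fx=4.4,fy=4.4,interpolation=cv2.INTER_CUBIC)
b=cv2.resize(s["p"][200:285,145:235],None,fx=4.4,fy=4.4,interpolation=cv2.INTER_CUBIC)
cv2.imwrite("pics/crop.png",np.hstack([a,b])[:,:,::-1])
# high points near the vise (grip top ~149mm)
for n,z in(("top",t),("side",s)):
    d=z["d"];v,u=np.nonzero(d>0);P=np.array([pix2w(n,0,0,1)])
    c=arm.camera_info(n);f=192/np.tan(np.radians(c["vfov"])/2);R=cv2.Rodrigues(np.array(c["rvec"],float))[0]
    D=d[v,u];W=(np.c_[(u-c["cx"])/f*D,(v-c["cy"])/f*D,D]-np.array(c["tvec"]).ravel())@R
    k=(abs(W[:,0]-.52)<.16)&(abs(W[:,1]-.19)<.16)&(W[:,2]>.108)
    print(n,k.sum(),np.c_[u[k],v[k],W[k].round(3)][::max(1,k.sum()//14)])
    k=(abs(W[:,0]-.52)<.13)&(abs(W[:,1]-.19)<.13)&(W[:,2]>.006)&(W[:,2]<.02)
    print(W[k].min(0),W[k].max(0), cv2.minEnclosingCircle(W[k][:,:2].astype(np.float32)))
E
```

```text
top 81 [[2.35e+02 1.56e+02 5.44e-01 1.77e-01 1.09e-01]
 [2.13e+02 1.77e+02 4.64e-01 2.28e-01 1.51e-01]
 [2.13e+02 1.78e+02 4.62e-01 2.28e-01 1.48e-01]
 [2.11e+02 1.79e+02 4.58e-01 2.34e-01 1.47e-01]
 [2.16e+02 1.79e+02 4.60e-01 2.20e-01 1.48e-01]
 [2.13e+02 1.80e+02 4.56e-01 2.28e-01 1.47e-01]
 [2.10e+02 1.81e+02 4.51e-01 2.35e-01 1.51e-01]
 [2.15e+02 1.81e+02 4.54e-01 2.22e-01 1.48e-01]
 [2.11e+02 1.82e+02 4.49e-01 2.32e-01 1.51e-01]
 [2.16e+02 1.82e+02 4.51e-01 2.19e-01 1.47e-01]
 [2.12e+02 1.83e+02 4.47e-01 2.30e-01 1.46e-01]
 [2.17e+02 1.83e+02 4.53e-01 2.18e-01 1.28e-01]
 [2.14e+02 1.84e+02 4.46e-01 2.24e-01 1.43e-01]
 [2.11e+02 1.85e+02 4.45e-01 2.34e-01 1.31e-01]
 [2.16e+02 1.85e+02 4.48e-01 2.20e-01 1.23e-01]
 [2.14e+02 1.86e+02 4.43e-01 2.25e-01 1.29e-01]
 [2.15e+02 1.87e+02 4.45e-01 2.24e-01 1.12e-01]]
[0.39183985 0.06295317 0.00601562] [0.64812318 0.31937826 0.01994411] ((0.514853298664093, 0.1929025948047638), 0.16842277348041534)
side 166 [[2.10e+02 2.17e+02 4.60e-01 2.24e-01 1.47e-01]
 [2.15e+02 2.18e+02 4.48e-01 2.23e-01 1.45e-01]
 [2.09e+02 2.20e+02 4.59e-01 2.37e-01 1.47e-01]
 [2.10e+02 2.21e+02 4.56e-01 2.37e-01 1.45e-01]
 [2.11e+02 2.22e+02 4.52e-01 2.41e-01 1.45e-01]
 [2.12e+02 2.23e+02 4.51e-01 2.39e-01 1.41e-01]
 [2.13e+02 2.24e+02 4.49e-01 2.39e-01 1.38e-01]
 [2.14e+02 2.25e+02 4.47e-01 2.37e-01 1.35e-01]
 [2.15e+02 2.26e+02 4.45e-01 2.36e-01 1.31e-01]
 [2.16e+02 2.27e+02 4.44e-01 2.32e-01 1.26e-01]
 [2.17e+02 2.28e+02 4.43e-01 2.27e-01 1.20e-01]
 [2.08e+02 2.30e+02 4.64e-01 2.35e-01 1.16e-01]
 [2.09e+02 2.31e+02 4.60e-01 2.39e-01 1.17e-01]
 [2.10e+02 2.32e+02 4.57e-01 2.39e-01 1.14e-01]
 [2.12e+02 2.33e+02 4.53e-01 2.38e-01 1.12e-01]
 [2.16e+02 2.34e+02 4.43e-01 2.36e-01 1.09e-01]]
[0.4322267  0.10100006 0.00601025] [0.64226802 0.28109999 0.01998091] ((0.5330579876899719, 0.19747668504714966), 0.10931763797998428)
```

View pics/crop.png

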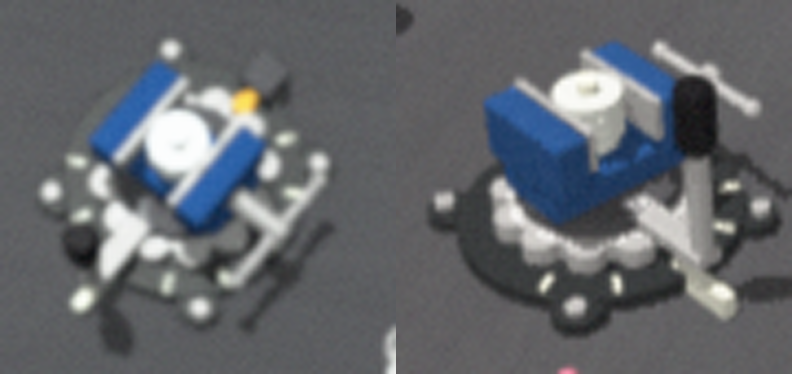

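The crop confirms the choice: a dark ring, blue jaws and a white cylinder. The long zero mark ends at crop (82,298), opposite the pawl housing at (268,72), and the black grip is at (80,240). Next I'll compute the axis and angles.

```bash
python3 - <<'E'
from h import *
T=lambda x,y,z:onplane("top",195+x/4.4-.4,127+y/4.4-.4,z)
S=lambda x,y,z:onplane("side",145+(x-396)/4.4-.4,200+y/4.4-.4,z)
e=[T(*p,.016) for p in((172,48),(50,190),(200,308),(318,160))];A=np.mean(e,0);print(np.round(e,3),A)
e=[S(*p,.016) for p in((444,202),(573,307),(761,206))];print("side ears",np.round(e,3),(e[0]+e[2])/2)
ang=lambda p:np.degrees(np.arctan2(p[1]-A[1],p[0]-A[0]))%360
z=T(82,298,.013);print("zero",z,ang(z),np.linalg.norm((z-A)[:2]))
z=S(722,303,.013);print("zero side",z,ang(z))
for q in((75,160),(80,215),(168,285),(290,195),(287,140)):print("mark",ang(T(*q,.012)))
g=T(80,237,.149);print("grip",g,ang(g),np.linalg.norm((g-A)[:2]))
g=S(695,115,.1265);print("grip side(front)",g,ang(g),np.linalg.norm((g-A)[:2]))
g=onplane("top",360+5,208,.149);print("stand grip",g)
E
```

```text
[[0.634 0.194 0.016]
 [0.518 0.269 0.016]
 [0.443 0.153 0.016]
 [0.56  0.081 0.016]] [0.53888613 0.17428638 0.016     ]
side ears [[0.629 0.202 0.016]
 [0.516 0.274 0.016]
 [0.442 0.159 0.016]] [0.53553204 0.18026046 0.016     ]
zero [0.44273448 0.23721096 0.013     ] 146.79804049592158 0.11491145595410526
zero side [0.43760225 0.24729793 0.013     ] 144.21365348741577
mark 86.78386224341541
mark 116.47062134840938
mark 177.5387240081579
mark 265.78519466490036
mark 296.58880346299327
grip [0.45418642 0.22803684 0.149     ] 147.60077966612585 0.10031526683644214
grip side(front) [0.45347424 0.22953969 0.1265    ] 147.10100476309927 0.10172570598118685
stand grip [ 0.41943829 -0.19952757  0.149     ]
```

Axis (0.5385, 0.175), zero mark at bearing 146.5° and grip at (0.454, 0.229), radius 100 mm, so the vise is in the click at 0. The goal grip position is (0.483, 0.092). I'll carry the tool over at height and keep its orientation, since the closing line along y suits the mean tangent.

Call:
{"op": "apply_moves", "data": {"targets": [[[-1,0.045,0.03,0.005,0,0,0],[-1,0.045,0.03,0.005,0,0,0],[-1,0.045,0.03,0.005,0,0,0],[-1,0.045,0.03,0.005,0,0,0],[-1,0.045,0.03,0.005,0,0,0]]], "force": 60}}

```text
t: 1.02
tool_pos: [0.3674, -0.4578, 0.2647]
tool_rot: [0.994, 0.114, 0.0, 0.0]
ft_force: [0.2, -0.3, -0.0]
opening: 0.0857
finger_force: 0.0
```

Call:
{"op": "apply_moves", "data": {"targets": [[[-1,0.03,0.045,0,0,0,0],[-1,0.03,0.045,0,0,0,0],[-1,0.03,0.045,0,0,0,0],[-1,0.03,0.045,0,0,0,0],[-1,0.03,0.045,0,0,0,0]]]}}

```text
t: 1.65
tool_pos: [0.5169, -0.2324, 0.2645]
tool_rot: [0.994, 0.113, 0.0, 0.0]
ft_force: [0.6, -0.5, 0.3]
opening: 0.0857
finger_force: 0.0
```

Call:
{"op": "apply_moves", "data": {"targets": [[[-1,-0.005,0.05,0,0,0,0],[-1,-0.005,0.05,0,0,0,0],[-1,-0.005,0.05,0,0,0,0],[-1,-0.005,0.05,0,0,0,0],[-1,-0.005,0.05,0,0,0,0]]]}}

```text
t: 2.28
tool_pos: [0.4908, 0.0176, 0.2646]
tool_rot: [0.994, 0.114, 0.0, 0.0]
ft_force: [1.4, 0.5, -0.0]
opening: 0.0851
finger_force: 0.0
```

Call:
{"op": "apply_moves", "data": {"targets": [[[-1,-0.007,0.043,0,0,0,0],[-1,-0.007,0.043,0,0,0,0],[-1,-0.007,0.043,0,0,0,0],[-1,-0.007,0.043,0,0,0,0],[-1,-0.007,0.043,0,0,0,0]]]}}

```text
t: 2.9
tool_pos: [0.4559, 0.2324, 0.2645]
tool_rot: [0.994, 0.113, 0.0, 0.0]
ft_force: [0.3, 0.1, -0.2]
opening: 0.0853
finger_force: 0.0
```

```bash
python3 - <<'E'
from h import *
from scipy.spatial.transform import Rotation as Ro
s=arm.sense();p,d=arm.snapshot("wrist");cv2.imwrite("pics/w.png",p[:,:,::-1])
print(s["joint_positions"].round(2))
c=arm.camera_info("wrist");f=192/np.tan(np.radians(c["vfov"])/2)
v,u=np.nonzero(d>0);D=d[v,u];x,y=u-c["cx"],v-c["cy"];r=np.hypot(x,y)+1e-9;th=r/f
k=th<1.4;u,v,D,x,y,r,th=[a[k] for a in(u,v,D,x,y,r,th)]
P=np.c_[x/r*np.tan(th)*D,y/r*np.tan(th)*D,D,np.ones(len(D))]
W=(np.array(c["T_tool_cam"])@P.T).T[:,:3];W=Ro.from_quat(s["tool_rot"]).apply(W)+s["tool_pos"]
k=(abs(W[:,2]-.147)<.006)&(np.hypot(W[:,0]-.454,W[:,1]-.229)<.05)
print(k.sum(),W[k].min(0),W[k].max(0),W[k].mean(0),u[k].mean(),v[k].mean())
E
```

```text
[-0.23  0.27 -0.43  1.78  0.12  1.12 -2.04]
522 [0.4410789  0.21643315 0.14110787] [0.46442685 0.23935682 0.15117737] [0.45396959 0.22819706 0.1476221 ] 253.183908045977 189.20689655172413
```

View pics/w.png

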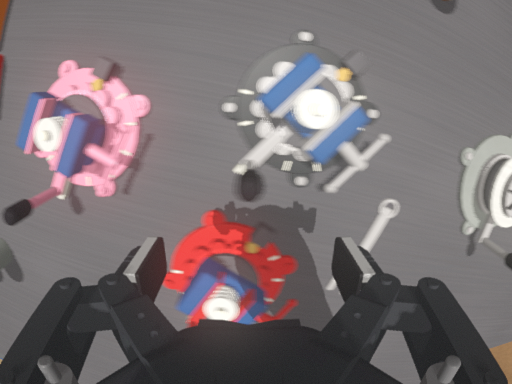

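The wrist view shows the grip at about (250,187), midway between the open fingers at (150,265) and (350,265). The measured centre is (0.454, 0.228), top at 0.15 m, which agrees with the top view. Descend and grasp.

Call:
{"op": "apply_moves", "data": {"targets": [[[-1,-0.002,-0.004,-0.045,0,0,0],[-1,0,0,-0.04,0,0,0],[-1,0,0,-0.035,0,0,0],[-1,0,0,-0.022,0,0,0],[-1,0,0,0,0,0,0]]]}}

```text
t: 3.58
tool_pos: [0.4532, 0.2264, 0.1211]
tool_rot: [0.994, 0.114, -0.001, 0.001]
ft_force: [0.4, -0.0, -0.2]
opening: 0.0853
finger_force: 0.0
```

Call:
{"op": "apply_moves", "data": {"targets": [[[0.5,0,0,0,0,0,0],[1,0,0,0,0,0,0],[1,0,0,0,0,0,0],[1,0,0,0,0,0,0],[1,0,0,0,0,0,0]]], "force": 60}}

```text
t: 4.2
tool_pos: [0.4545, 0.2277, 0.1232]
tool_rot: [0.994, 0.114, 0.001, -0.0]
ft_force: [-1.4, 0.2, 5.6]
opening: 0.0222
finger_force: 58.6
```

Gripped at 22 mm opening. Now I'll sweep the circle in 9° rows.

Call:
{"op": "apply_moves", "data": {"targets": [[[1,-0.0075,-0.014,0,0,0,0],[1,-0.005,-0.015,0,0,0,0],[1,-0.003,-0.0155,0,0,0,0],[1,0,-0.0155,0,0,0,0],[1,0.002,-0.0155,0,0,0,0]]]}}

```text
t: 4.82
tool_pos: [0.4405, 0.1543, 0.1232]
tool_rot: [0.993, 0.115, 0.001, -0.002]
ft_force: [-1.5, 7.0, 3.9]
opening: 0.0222
finger_force: 62.4
```

Call:
{"op": "apply_moves", "data": {"targets": [[[1,0.0045,-0.015,0,0,0,0],[1,0.007,-0.014,0,0,0,0],[1,0.009,-0.013,0,0,0,0],[1,0.011,-0.0115,0,0,0,0],[1,0.0125,-0.0095,0,0,0,0]]]}}

```text
t: 5.45
tool_pos: [0.4856, 0.0888, 0.1232]
tool_rot: [0.994, 0.114, 0.001, -0.0]
ft_force: [-7.6, 11.2, 4.8]
opening: 0.0221
finger_force: 62.3
```

Call:
{"op": "apply_moves", "data": {"targets": [[[1,0,0,0,0,0,0],[1,0,0,0,0,0,0]]]}}

```text
t: 5.7
tool_pos: [0.4853, 0.0891, 0.1232]
tool_rot: [0.994, 0.114, 0.001, -0.0]
ft_force: [-0.6, 1.5, 7.9]
opening: 0.0221
finger_force: 62.8
```

In the click, with low force. Release and lift straight up.

Call:
{"op": "apply_moves", "data": {"targets": [[[-1,0,0,0,0,0,0],[-1,0,0,0,0,0,0],[-1,0,0,0,0,0,0],[-1,0,0,0,0,0,0],[-1,0,0,0,0,0,0]]]}}

```text
t: 6.32
tool_pos: [0.4846, 0.0886, 0.1223]
tool_rot: [0.994, 0.114, -0.0, 0.0]
ft_force: [-1.0, 0.2, -0.2]
opening: 0.0853
finger_force: 0.0
```

Call:
{"op": "apply_moves", "data": {"targets": [[[-1,0,0,0.03,0,0,0],[-1,0,0,0.04,0,0,0],[-1,0,0,0.04,0,0,0],[-1,0,0,0.03,0,0,0],[-1,0,0,0,0,0,0]]]}}

```text
t: 6.95
tool_pos: [0.4858, 0.0891, 0.2646]
tool_rot: [0.994, 0.114, 0.002, -0.0]
ft_force: [0.1, 0.2, -0.5]
opening: 0.0854
finger_force: 0.0
```

```bash
python3 - <<'E'
from h import *
from scipy.spatial.transform import Rotation as Ro
s=arm.sense();p,d=arm.snapshot("wrist");cv2.imwrite("pics/w2.png",p[:,:,::-1])
print(s["tool_pos"],s["ft_force"],s["opening"])
c=arm.camera_info("wrist");f=192/np.tan(np.radians(c["vfov"])/2)
v,u=np.nonzero(d>0);D=d[v,u];x,y=u-c["cx"],v-c["cy"];r=np.hypot(x,y)+1e-9;th=r/f
k=th<1.4;u,v,D,x,y,r,th=[a[k] for a in(u,v,D,x,y,r,th)]
P=np.c_[x/r*np.tan(th)*D,y/r*np.tan(th)*D,D,np.ones(len(D))]
W=(np.array(c["T_tool_cam"])@P.T).T[:,:3];W=Ro.from_quat(s["tool_rot"]).apply(W)+s["tool_pos"]
k=(abs(W[:,2]-.147)<.006)&(np.hypot(W[:,0]-.4853,W[:,1]-.089)<.05)
g=(W[k].min(0)+W[k].max(0))/2;print(k.sum(),W[k].mean(0),g,np.degrees(np.arctan2(g[1]-.175,g[0]-.5385))%360-146.5)
E
```

```text
[0.4858395 0.0890731 0.2646017] [ 0.11099947  0.16276592 -0.50739091] 0.08536950661706683
533 [0.48392562 0.08995489 0.14761278] [0.4825296  0.08979686 0.14600072] 90.19887279084298
```

View pics/w2.png

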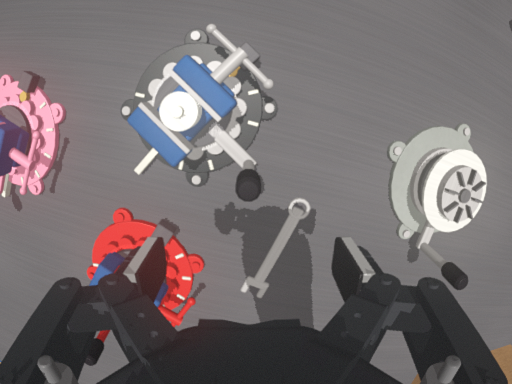

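The grip at (248,185) now stands 90° anticlockwise from the long mark at (147,160). It measures 90.2°, it is free of the fingers, and the stand at (460,190) was not touched. Handing in.

```bash
python3 -c "
from rig import arm
print(arm.close_job())"
```

```text
the job is handed in; nothing more can be done
None
```

I turned the dark-based vise to the third click past the zero mark (measured about 90°), let go of the handle and lifted clear, did not touch the round parts stand, and handed the job in; no verdict came back.

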